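Close and latch the contact-printing frame

TASK

The glass lid of the wooden contact-printing frame stands open: push it over from behind, by its wooden rim, until it lies fully shut on the print, without slamming it. Then push the red and black fin of the brass latch round until the latch lies straight across the lid's rim, as far as it goes. Only push: do not pinch the lid or the latch, keep off the glass and the lid's felt-lined inside, and leave the bottles, beaker and brush where they are.

Things in the scene. Friction and masses are not known exactly. Their poses are not given: they have to be found in the camera images.
- frame: Fixed wooden contact-printing frame: bed 240 (its x) x 250 (its y) x 36 mm tall, with a white sheet bearing a yellow patch. Origin at the centre of its underside, z up; yaw within 0.4. The lid's hinge line runs along the frame's x at y = +100 mm, z = 45 mm. The latch's vertical pivot is at x = 0, y = -104 mm, on the ledge at the other side.
- lid (a joint): Hinge angle of the lid (rad): 0 = shut flat on the bed (stop), 1.571 = upright, 1.65 to 1.95 at the start, leaning a little outwards (to the frame's +y); stop at 2.05. A stiff hinge (0.6 N m friction, lid about 0.4 kg) holds it at any angle: a push of 1 to 8 N near the free edge moves it, and it must be pushed all the way down.
- lid_edge (a point): Middle of the lid's free-edge rim bar, on the outer face, 163 mm from the hinge line: the place to push. The dark wooden lid is 220 mm along the hinge, 180 mm from hinge line to free edge, 14 mm thick (7 mm either side of the hinge line; outer face at z = 52 mm when shut). Rim bars: 34 mm wide at the free edge, 26 mm at hinge and ends.
- latch (a joint): Angle of the brass latch about its vertical pivot (rad), counter-clockwise from above: 0 = along the frame's +x, clear of the lid; 1.571 = to the frame's +y, straight across the lid's rim (stop). Starts at -0.6 to 0.3; stop at -0.7; stays where left (about 2 N on the fin turns it). Bar 16 mm wide, reaching 50 mm from its pivot, at z = 55 to 63 mm, 3 mm above the shut lid.
- latch_fin (a point): Centre of the top of the upright fin on the latch, 36 mm from the pivot, at z = 87 mm. The fin is a blade 24 mm long along the bar, 14 mm thick, standing 24 mm above the bar (z = 63 to 87 mm). Its red half has the face to push, towards growing latch angle; the black half leads. Pressing both faces counts as a pinch.
- glass_mid (a point): Middle of the upper side of the lid's glass, 168 x 120 mm, set in the rim 7 mm below its outer face, 26 to 146 mm from the hinge line. Not to be touched.
- felt_mid (a point): Middle of the free-edge strip of the grey felt, 2 mm thick, that lines the inside of the lid's rim all round. Not to be touched.
- bottle0: An amber glass dropper bottle with a black dropper top, 34 mm across, 96 mm tall; origin at the centre of its underside, z up. Bystander: leave alone. Stands beyond the frame (its +x side).
- bottle1: An amber glass dropper bottle with a black dropper top, 34 mm across, 96 mm tall; origin at the centre of its underside, z up. Bystander: leave alone. Stands beyond the frame (its +x side).
- bottle2: An amber glass dropper bottle with a black dropper top, 34 mm across, 96 mm tall; origin at the centre of its underside, z up. Bystander: leave alone.
- bottle3: An amber glass dropper bottle with a black dropper top, 34 mm across, 96 mm tall; origin at the centre of its underside, z up. Bystander: leave alone.
- beaker: Empty clear glass beaker, 72 mm across, 100 mm tall; origin at the centre of its underside, z up. Bystander: leave alone.
- brush: Flat wide brush lying on the table, 168 mm long, 50 mm wide, 14 mm high, along its own x, bristles at +x; origin on the table under the joint of grey handle and steel ferrule. Bystander: leave alone.

How it is judged:
On the way, in this order (a step that is already met when the one before it is completed fails the run):
1. the lid is pushed over until it is shut, the latch still clear of it (value of joint lid below 0.035 rad and value of joint latch below 0.7 rad), for 0.2 s.
2. the latch is turned across the shut lid (value of joint lid below 0.035 rad and value of joint latch above 1.3 rad), for 0.2 s.
At the end, for the whole second after the job is handed in: The lid is shut (within 0.035 rad, 6 mm at its free edge), the latch lies across its rim (angle above 1.3 rad), both are at rest, and bottles, beaker and brush stand or lie where they were (within 25 mm) (all of step 2 and velocity of joint lid between -0.05 and 0.05 rad/s and velocity of joint latch between -0.1 and 0.1 rad/s and distance of each of bottle0, bottle1, bottle2, bottle3, beaker, brush from where it was at the start of the episode below 0.025 m and angle between each of bottle0, bottle1, bottle2, bottle3, beaker, brush's own z axis and vertical below 0.5 rad); the robot touches nothing.
It fails at once if the glass pane or the inside of the lid (its felt lining) is touched, as when the lid is pinched (contact force between the fingers and lid_c4 above 1 N or contact force between the fingers and lid_c5 above 1 N or contact force between the fingers and lid_c6 above 1 N or contact force between the fingers and lid_c7 above 1 N or contact force between the fingers and lid_c8 above 1 N).
It fails at once if the latch fin is pinched (both of its faces pressed at once) (contact force between the fingers and latch_c1 above 0.7 N and contact force between the fingers and latch_c2 above 0.7 N).
It fails at once if the lid is slammed (swings shut faster than 2.5 rad/s) (velocity of joint lid below -2.5 rad/s).
It fails at once if the latch is turned across while the lid is still up (value of joint latch above 0.7 rad and value of joint lid above 0.1 rad).
It fails at once if a bottle, the beaker or the brush is moved more than 25 mm, lifted or knocked over (distance of any of bottle0, bottle1, bottle2, bottle3, beaker, brush from where it was at the start of the episode above 0.025 m or angle between any of bottle0, bottle1, bottle2, bottle3, beaker, brush's own z axis and vertical above 0.5 rad).
It also fails if it takes over 51 s, if anything falls off the work surface, if the arm or the gripper's body presses on something with over 40 N, if the wrist force passes 120 N, or if a joint passes its speed limit or range.

ROBOT

A 7-joint arm with a two-finger parallel gripper is mounted at the origin on the work surface. World frame = base frame: x ahead of the robot, y to its left, z up, the work surface at z = 0. Lengths are in m, angles in rad, forces in N, time in s.
With the tool pointing down it reaches from about 0.4 to 0.9 m from the base axis. Payload 5.5 kg.
Tool frame: the origin (TCP) lies at the very end of the fingers, on their centre line; the grasp point (between the pads) lies 19 mm behind it; z points along the fingers, y is the line along which they close (so a half turn about z gives the same grasp; the last joint's range is limited). The gripper opens to 85 mm and grips with 20 to 120 N. Pads are 22 mm wide; open, the fingers measure 114 mm over their backs; the gripper's body (76 mm by 85 mm) begins 54 mm behind the grasp point. The pads swing forward as they close: fully open they stand 13 mm farther back than shut.
Start: joints at [-0.949, 0.501, -0.427, 1.55, 0.221, 1.138, -0.21], TCP at [0.228, 0.609, 0.231] pointing down, gripper open.
Joint ranges: [-2.88, 2.88], [-0.31, 2.03], [-1.54, 1.56], [0.2, 2.42], [-1.41, 4.55], [0.19, 2.02], [-2.57, 2.57]. Speed limits (rad/s): [2.57, 2.57, 3.14, 3.14, 3.14, 3.14, 3.14].

INTERFACE

Orientations are given as [roll, pitch, yaw] about the fixed x, y, z axes, in that order (R = Rz(yaw) Ry(pitch) Rx(roll)).
In Python, from plant import read_state, snapshot, hand_in gives the robot as it stands.
- The arm moves only by the tool arm_command, never from a script. Its argument "steps" is a list of rows, each an object with "fingers": the gripper's target within -1 to 1 (fully open at 1, half-way at 0, shut at -1); "travel": the shift along the tool's x, y, z each as a share of 500 mm, from -1 to 1, a list of three; "yaw": the turn about the tool's z as a share of 45 degrees, from -1 to 1. In form: [{"fingers": fingers, "travel": [tx, ty, tz], "yaw": yaw}, ...]. A call has 1 to 12 rows; each row is the pose to reach, as a shift and turn from the pose commanded when the call began, along the tool's axes at that moment; what a row does not reach only later rows make up. A row lasts 1/12 s, in which the tool goes at most 41.7 mm and 7.16 degrees, less where a joint would pass 70% of its speed; a pose out of reach is approached as far as the arm can. A call with a number of a shift or a turn outside -1 to 1 is refused whole. A call with a gripper value outside its range is refused whole. The fingers move at their own pace and stop on an object; "newtons" is the grip in N (left out, the last holds). Time passes only in rows, so rows that repeat a pose let the fingers close. It gives the time, the measured TCP pose, the force, the opening and the grip force at its end, in the units of the state.
- read_state(): the state, without advancing time (a new reading comes with each control period).
- snapshot(name): name is "scene" or "top" or "wrist"; returns a dict with "img" (420x560x3 uint8, red, green, blue), "camera_matrix" (3x3 intrinsics, pixels), "distortion" ([k1, k2, p1, p2, k3] as OpenCV has them; the pictures are not rectified), "position" and "attitude" of the camera in the world; the wrist camera has in their place "T_tool_cam" (4x4, takes a point from camera to tool coordinates, whose origin is the TCP and whose axes are the flange's). Camera axes: x right, y down, z forward; pixel columns grow to the right and rows downward; lengths in m; the calibration is good to about 2 mm. A picture is of the moment at which its call begins: read the wrist's pose just before it. There is no depth.
- hand_in(): hands the job in; it is judged then, once.
The state is a dict: "time_s": time; "joint_pos": joint angles; "qvel": joint speeds; "effort": joint torques, N m; "tcp_pos": TCP position; "eef_rot": TCP orientation; "contact_force": force on the tool from outside, world axes, zero at the start; "ft_torque": the same for the moment, N m; "grip_width": finger opening in m; "gripper_force": force on a finger pad.
Only numpy, scipy, OpenCV 4.12 (cv2) and the standard library are available. Lean on these libraries where they do the work, as an engineer would, in place of code of your own. Each camera call takes 0.05 s, during which the arm holds its last target. There are 200 camera calls.

## Working session

There is one attempt and no reset: what is moved stays moved. The work goes in short steps, Python scripts to look and compute and a tool call to move; the robot and the scene stay as the last step left them, time stands still between calls to the robot, and variables do not carry over. Pictures are saved under pics/ and viewed, at most 10 in all, crops included, and the job is handed in when it is done.

Besides the shell and the picture viewer there is one more tool, called after "Emit:" in YAML: its name, and indented under it one key for each argument. arm_command: Moves the arm, as the interface text tells. Shift numbers are shares of 500 mm and turn numbers shares of 45 degrees, none past 1 either way. Its arguments: {"type":"object","properties":{"steps":{"type":"array","items":{"type":"object","properties":{"fingers":{"type":"number"},"travel":{"type":"array","items":{"type":"number"}},"yaw":{"type":"number"}}}},"newtons":{"type":"number"}},"required":["steps"]}

```bash
mkdir -p pics; cat > h.py <<'E'
import numpy as np,cv2,pickle
from plant import read_state,snapshot,hand_in
def snap(n):
    s=snapshot(n); pickle.dump(s,open(f'{n}.pkl','wb')); return s
def ray(s,uv):
    p=cv2.undistortPoints(np.array([[uv]],float),np.array(s['camera_matrix']),np.array(s['distortion']))[0,0]
    R=np.array(s['R']); d=R@np.array([p[0],p[1],1.]); return np.array(s['position'],float),d/np.linalg.norm(d)
def onz(s,uv,z):
    o,d=ray(s,uv); return o+d*(z-o[2])/d[2]
def two(s1,u1,s2,u2):
    o1,d1=ray(s1,u1);o2,d2=ray(s2,u2)
    t=np.linalg.lstsq(np.c_[d1,-d2],o2-o1,rcond=None)[0]
    a=o1+t[0]*d1;b=o2+t[1]*d2
    return (a+b)/2,np.linalg.norm(a-b)
E
python3 - <<'E'
from h import *
print(read_state())
for n in('scene','top'):
    s=snap(n); print(n,s['camera_matrix'],s['distortion'],s['position'],s['attitude'])
    cv2.imwrite(f'pics/{n}0.png',cv2.resize(s['img'][:,:,::-1],(800,600),interpolation=cv2.INTER_CUBIC))
E
```

```text
{'time_s': 0.0, 'joint_pos': array([-0.94879779,  0.50185362, -0.42675731,  1.55144834,  0.22079804,
        1.13829194, -0.21027266]), 'qvel': array([ 1.48313599e-04,  4.48434224e-05,  1.20250891e-03, -8.11259463e-04,
        5.28439566e-04, -1.73235246e-03,  4.34277959e-04]), 'effort': array([ 9.58150522e-04, -5.69542015e+01, -5.81603542e+00, -2.80923450e+01,
        1.06573236e-02,  1.22180654e-02, -1.51562293e-06]), 'tcp_pos': array([0.22806459, 0.60793793, 0.23025342]), 'eef_rot': array([-3.13964481e+00, -5.55468744e-05,  2.78284537e+00]), 'contact_force': array([-0.07440229,  0.04581211,  0.62655809]), 'ft_torque': array([ 0.00222906, -0.00910224, -0.00471459]), 'gripper_force': 0.0, 'grip_width': 0.08527131820347095}
scene [[396.73836157   0.         278.91900469]
 [  0.         396.73836157 211.87197739]
 [  0.           0.           1.        ]] [-0.10387137  0.          0.          0.          0.        ] [1.29216945 0.49323988 0.67966012] [-2.18267905 -0.0215273   2.19014481]
top [[432.23657581   0.         282.31990506]
 [  0.         432.23657581 211.18519182]
 [  0.           0.           1.        ]] [-0.13413532  0.          0.          0.          0.        ] [ 4.87662340e-01 -7.83860135e-04  1.46432219e+00] [-3.04307761e+00  1.61711889e-03 -1.59054702e+00]
```

View pics/scene0.png

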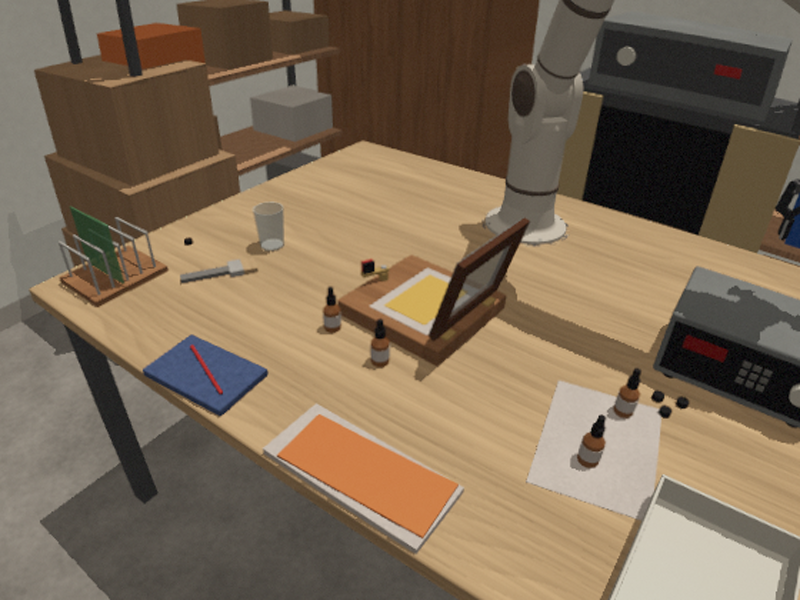

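View pics/top0.png

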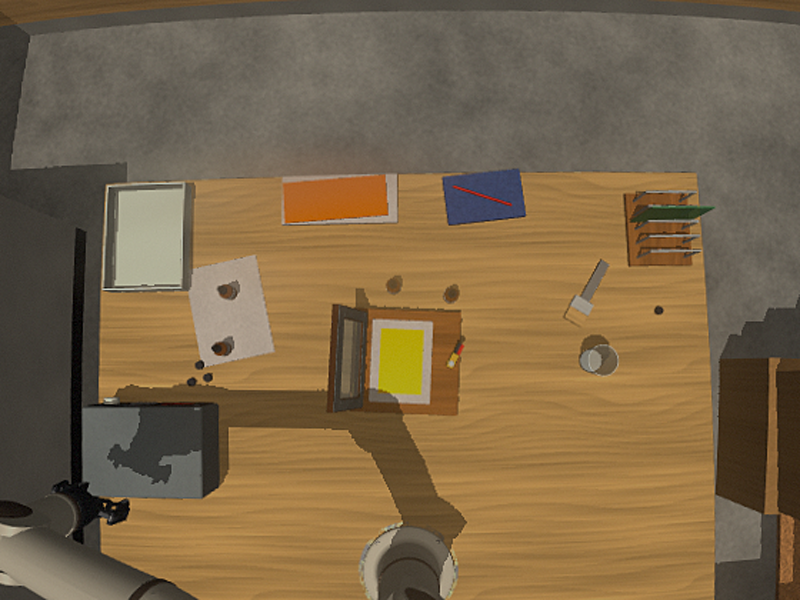

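The scene view shows the open lid, with the latch fin at about (368,267). The top view (up is +x, left is +y) shows the lid at (350,358), the yellow patch at (402,362) and the fin at (456,352). The frame's yaw is near 0.

```bash
cat >> h.py <<'E'
from scipy.spatial.transform import Rotation as Ro
def load(n):
    s=pickle.load(open(f'{n}.pkl','rb')); s['R']=Ro.from_euler('xyz',s['attitude']).as_matrix(); return s
E
python3 - <<'E'
from h import *
out=[]
S={}
for n,(x0,y0,w,h) in dict(top=(225,200,110,100),scene=(230,150,145,105)).items():
    s=load(n);S[n]=s; im=s['img']; 
    c=im[y0:y0+h,x0:x0+w,::-1]; out.append(cv2.resize(c,(400,int(400*h/w)),interpolation=cv2.INTER_CUBIC))
    hsv=cv2.cvtColor(im,cv2.COLOR_RGB2HSV); m=np.zeros(im.shape[:2],np.uint8); m[y0:y0+h,x0:x0+w]=1
    H,Sa,V=[hsv[:,:,i].astype(int) for i in range(3)]
    red=((H<6)|(H>174))&(Sa>170)&(V>100)&(m>0)
    yel=(H>20)&(H<34)&(Sa>150)&(V>120)&(m>0)
    s['red']=np.argwhere(red)[:,::-1]; s['yc']=None
    cs,_=cv2.findContours(yel.astype(np.uint8),0,2); c=max(cs,key=cv2.contourArea)
    print(n,'red',len(s['red']),s['red'].mean(0),'yel',cv2.contourArea(c),cv2.minAreaRect(c))
    b=cv2.boxPoints(cv2.minAreaRect(c)); 
    if n=='top': print('yellow corners z=.037',[onz(s,p,.037).round(3) for p in b])
    q=cv2.approxPolyDP(c,3,True)[:,0]; print(q.tolist())
print('red3d',two(S['top'],S['top']['red'].mean(0),S['scene'],S['scene']['red'].mean(0)))
hh=max(o.shape[0] for o in out)
cv2.imwrite('pics/c.png',np.hstack([cv2.copyMakeBorder(o,0,hh-o.shape[0],0,0,0) for o in out]))
E
```

```text
top red 12 [321.5 244.5] yel 1273.0 ((280.2862243652344, 252.4898223876953), (30.01361083984375, 44.99663162231445), 2.726310968399048)
yellow corners z=.037 [array([0.422, 0.062, 0.037]), array([0.57 , 0.053, 0.037]), array([ 0.563, -0.046,  0.037]), array([ 0.415, -0.036,  0.037])]
[[267, 230], [265, 274], [294, 275], [296, 231]]
scene red 4 [256.   182.75] yel 0.0 ((306.0, 216.0), (0.0, 0.0), 0.0)
[[306, 216]]
red3d (array([ 0.51554035, -0.12497265,  0.08603449]), np.float64(0.0025596776219175277))
```

View pics/c.png

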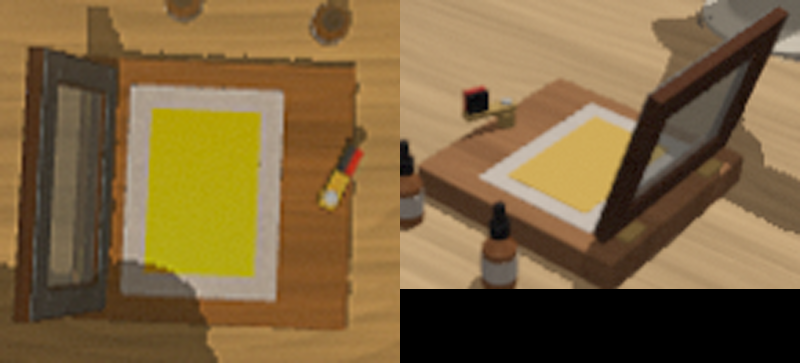

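```bash
python3 - <<'E'
from h import *
t,s=load('top'),load('scene')
T=lambda x,y:(225+(x-.5)/3.636,200+(y-.5)/3.636)
C=lambda x,y:(230+(x-400)/2.759,150+y/2.759)
print('bed R corners',onz(t,T(356,66),.036),onz(t,T(347,328),.036))
print('pivot',onz(t,T(328,198),.063), two(t,T(328,198),s,C(507,104)))
print('near outer',two(t,T(30,47),s,C(662,101)))
print('far outer',two(t,T(15,321),s,C(787,11)))
print('near inner',two(t,T(47,50),s,C(649,97)))
# frame from bed edge and yellow
a=onz(t,T(356,66),.036);b=onz(t,T(347,328),.036); d=a-b
print('len',np.linalg.norm(d),'yaw',np.arctan2(d[1],d[0]))
for q in ([267,230],[265,274],[294,275],[296,231]): print(onz(t,q,.037))
E
```

```text
bed R corners [ 0.6034045  -0.13504486  0.036     ] [ 0.36647359 -0.12063983  0.036     ]
pivot [ 0.48399865 -0.10433149  0.063     ] (array([ 0.48379426, -0.1041367 ,  0.06163649]), np.float64(0.0007133724266249548))
near outer (array([0.60832149, 0.14299925, 0.21787931]), np.float64(0.003006912639684809))
far outer (array([0.39214034, 0.15635772, 0.21808809]), np.float64(0.0008263873486124342))
near inner (array([0.60589205, 0.12958441, 0.21554295]), np.float64(0.0028655502247150627))
len 0.237368413034537 yaw -0.060723688346665736
[0.5672724 0.0506042 0.037    ]
[0.42279595 0.05965107 0.037     ]
[ 0.41768069 -0.03541388  0.037     ]
[ 0.56206559 -0.0451598   0.037     ]
```

Emit:
arm_command:
  steps:
    - {"fingers":-1,"travel":[0,0,-0.14],"yaw":0}
    - {"fingers":-1,"travel":[0,0,-0.14],"yaw":0}
    - {"fingers":-1,"travel":[-0.79,-0.53,-0.14],"yaw":1}
    - {"fingers":-1,"travel":[-0.79,-0.53,-0.14],"yaw":1}
    - {"fingers":-1,"travel":[-0.79,-0.53,-0.14],"yaw":1}
    - {"fingers":-1,"travel":[-0.79,-0.53,-0.14],"yaw":1}
    - {"fingers":-1,"travel":[-0.79,-0.53,-0.14],"yaw":1}
    - {"fingers":-1,"travel":[-0.79,-0.53,-0.14],"yaw":1}
    - {"fingers":-1,"travel":[-0.79,-0.53,-0.14],"yaw":1}
    - {"fingers":-1,"travel":[-0.79,-0.53,-0.14],"yaw":1}
    - {"fingers":-1,"travel":[-0.79,-0.53,-0.14],"yaw":1}
    - {"fingers":-1,"travel":[-0.79,-0.53,-0.14],"yaw":1}
  newtons: 20

```text
time_s: 1.1
tcp_pos: [0.4712, 0.2678, 0.3011]
eef_rot: [-3.141, 0.0, 1.998]
contact_force: [0.8, 0.4, 0.0]
grip_width: -0.0
gripper_force: 0.0
```

Emit:
arm_command:
  steps:
    - {"fingers":-1,"travel":[-0.118,0.023,0],"yaw":0.62}
    - {"fingers":-1,"travel":[-0.118,0.023,0],"yaw":0.62}
    - {"fingers":-1,"travel":[-0.118,0.023,0],"yaw":0.62}
    - {"fingers":-1,"travel":[-0.118,0.023,0],"yaw":0.62}
    - {"fingers":-1,"travel":[-0.118,0.023,0],"yaw":0.62}
    - {"fingers":-1,"travel":[-0.118,0.023,0],"yaw":0.62}

```text
time_s: 1.6
tcp_pos: [0.5052, 0.2209, 0.3009]
eef_rot: [-3.141, 0.0, 1.514]
contact_force: [0.8, 0.0, -0.6]
grip_width: 0.0001
gripper_force: 0.0
```

```bash
python3 - <<'E'
from h import *
st=read_state();print(st['tcp_pos'],st['eef_rot'],st['joint_pos'].round(2))
w=snap('wrist'); t=snap('top'); print(np.array(w['T_tool_cam']).round(3))
cv2.imwrite('pics/w1.png',np.hstack([cv2.resize(w['img'],(400,300)),cv2.resize(t['img'][130:340,150:430],(400,300))])[:,:,::-1])
E
```

```text
[0.50521458 0.22088751 0.30093366] [-3.14086655e+00  3.52378548e-04  1.51418921e+00] [-0.43  0.23 -0.03  1.73  0.01  1.18 -0.53]
[[-0.    -0.96  -0.279  0.071]
 [ 1.    -0.    -0.     0.   ]
 [-0.    -0.279  0.96  -0.143]
 [ 0.     0.     0.     1.   ]]
```

View pics/w1.png

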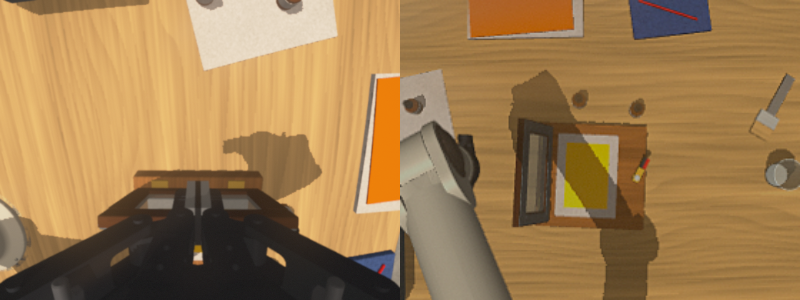

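The wrist view shows the closed fingers behind the lid rim, clear of it. The top view still shows the lid at left (535,172) and the latch at (640,168). Next I lower the fingers and close the gap to the rim.

Emit:
arm_command:
  steps:
    - {"fingers":-1,"travel":[0,0,0.08],"yaw":0}
    - {"fingers":-1,"travel":[0,0,0.16],"yaw":0}
    - {"fingers":-1,"travel":[0,0,0.212],"yaw":0}
    - {"fingers":-1,"travel":[-0.04,0,0.212],"yaw":0}
    - {"fingers":-1,"travel":[-0.08,0,0.212],"yaw":0}
    - {"fingers":-1,"travel":[-0.1,0,0.212],"yaw":0}
    - {"fingers":-1,"travel":[-0.112,0,0.212],"yaw":0}
    - {"fingers":-1,"travel":[-0.112,0,0.212],"yaw":0}

```text
time_s: 2.37
tcp_pos: [0.5026, 0.1639, 0.1958]
eef_rot: [3.141, -0.0, 1.51]
contact_force: [-0.8, 0.0, -0.0]
grip_width: -0.0
gripper_force: 0.0
```

```bash
cat > plan.py <<'E'
from h import *
c=np.array([.492,-.001]);yw=-.062
def fr(p): # world->frame
    d=p[:2]-c; return np.array([d[0]*np.cos(yw)+d[1]*np.sin(yw),-d[0]*np.sin(yw)+d[1]*np.cos(yw),p[2]])
def tgt(a):
    r=.165+.007*np.clip((1.57-a)/1.57,0,1)
    rr=.180 if a>1.62 else (r if a<1.5 else np.interp(a,[1.5,1.62],[r,.180]))
    y=.1-rr*np.cos(a)+.007*np.sin(a)+.011; z=.045+r*np.sin(a)+.007*np.cos(a)
    return y,z
E
python3 - <<'E'
from plan import *
st=read_state();f=fr(st['tcp_pos']);print(f,st['contact_force'],st['eef_rot'])
A=np.linspace(1.85,-.02,49)[1:]
Y=np.array([tgt(a) for a in A]); prev=f[1:]
for k in range(0,48,12):
    print('start %.4f %.4f'%tuple(prev))
    for i in range(k,k+12): print('%.2f'%A[i],((Y[i]-prev)*[1,-1]/.5).round(3))
    prev=Y[k+11]
E
```

```text
[0.00036996 0.16526014 0.19580267] [-0.75393119  0.00845958 -0.0181886 ] [ 3.14069820e+00 -1.33513686e-04  1.50951995e+00]
start 0.1653 0.1958
1.81 [-0.009 -0.016]
1.77 [-0.023 -0.019]
1.73 [-0.037 -0.022]
1.69 [-0.05  -0.024]
1.66 [-0.064 -0.026]
1.62 [-0.078 -0.027]
1.58 [-0.092 -0.028]
1.54 [-0.106 -0.029]
1.50 [-0.118 -0.029]
1.46 [-0.131 -0.029]
1.42 [-0.144 -0.028]
1.38 [-0.157 -0.027]
start 0.0868 0.2092
1.34 [-0.013  0.002]
1.30 [-0.026  0.004]
1.27 [-0.038  0.007]
1.23 [-0.051  0.01 ]
1.19 [-0.063  0.014]
1.15 [-0.076  0.018]
1.11 [-0.088  0.023]
1.07 [-0.1    0.028]
1.03 [-0.111  0.034]
0.99 [-0.123  0.04 ]
0.95 [-0.134  0.047]
0.92 [-0.145  0.054]
start 0.0142 0.1824
0.88 [-0.011  0.007]
0.84 [-0.021  0.015]
0.80 [-0.031  0.024]
0.76 [-0.041  0.032]
0.72 [-0.051  0.042]
0.68 [-0.06   0.051]
0.64 [-0.069  0.061]
0.60 [-0.077  0.071]
0.56 [-0.085  0.082]
0.53 [-0.093  0.092]
0.49 [-0.1    0.104]
0.45 [-0.107  0.115]
start -0.0392 0.1249
0.41 [-0.006  0.012]
0.37 [-0.012  0.024]
0.33 [-0.018  0.036]
0.29 [-0.022  0.048]
0.25 [-0.027  0.061]
0.21 [-0.031  0.073]
0.17 [-0.034  0.086]
0.14 [-0.037  0.099]
0.10 [-0.04   0.113]
0.06 [-0.042  0.126]
0.02 [-0.043  0.139]
-0.02 [-0.044  0.153]
```

Emit:
arm_command:
  steps:
    - {"fingers":-1,"travel":[-0.009,0,-0.01],"yaw":0}
    - {"fingers":-1,"travel":[-0.023,0,-0.016],"yaw":0}
    - {"fingers":-1,"travel":[-0.037,0,-0.02],"yaw":0}
    - {"fingers":-1,"travel":[-0.05,0,-0.023],"yaw":0}
    - {"fingers":-1,"travel":[-0.064,0,-0.026],"yaw":0}
    - {"fingers":-1,"travel":[-0.078,0,-0.027],"yaw":0}
    - {"fingers":-1,"travel":[-0.092,0,-0.028],"yaw":0}
    - {"fingers":-1,"travel":[-0.106,0,-0.029],"yaw":0}
    - {"fingers":-1,"travel":[-0.118,0,-0.029],"yaw":0}
    - {"fingers":-1,"travel":[-0.131,0,-0.029],"yaw":0}
    - {"fingers":-1,"travel":[-0.144,0,-0.028],"yaw":0}
    - {"fingers":-1,"travel":[-0.157,0,-0.027],"yaw":0}

```text
time_s: 3.37
tcp_pos: [0.4974, 0.0858, 0.2086]
eef_rot: [-3.141, 0.0, 1.51]
contact_force: [-0.5, 2.9, -0.7]
grip_width: -0.0003
gripper_force: 1.7
```

```bash
python3 - <<'E'
from plan import *
st=read_state();print(fr(st['tcp_pos']),st['contact_force'],st['eef_rot'])
s=snap('scene'); w=snap('wrist')
cv2.imwrite('pics/s2.png',np.hstack([cv2.resize(s['img'][110:270,200:413],(400,300)),cv2.resize(w['img'],(400,300))])[:,:,::-1])
E
```

```text
[2.04336908e-05 8.69187630e-02 2.08608880e-01] [-0.49967645  2.88866727 -0.70783529] [-3.14149016e+00  1.34089188e-04  1.51026076e+00]
```

View pics/s2.png

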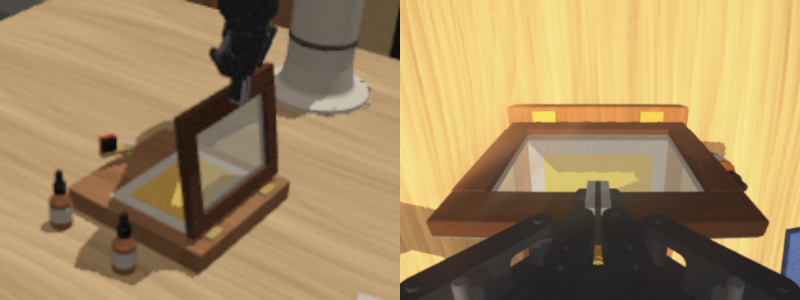

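The lid is now about 12° past upright and moving. The fingertip sits on the free-edge rim (scene (235,100)), just above the glass border, so I'll shift about 4 mm towards the edge.

Emit:
arm_command:
  steps:
    - {"fingers":-1,"travel":[-0.014,0,-0.004],"yaw":0}
    - {"fingers":-1,"travel":[-0.028,0,-0.004],"yaw":0}
    - {"fingers":-1,"travel":[-0.04,0,-0.001],"yaw":0}
    - {"fingers":-1,"travel":[-0.054,0,0.002],"yaw":0}
    - {"fingers":-1,"travel":[-0.066,0,0.007],"yaw":0}
    - {"fingers":-1,"travel":[-0.079,0,0.011],"yaw":0}
    - {"fingers":-1,"travel":[-0.092,0,0.016],"yaw":0}
    - {"fingers":-1,"travel":[-0.104,0,0.021],"yaw":0}
    - {"fingers":-1,"travel":[-0.115,0,0.027],"yaw":0}
    - {"fingers":-1,"travel":[-0.127,0,0.033],"yaw":0}
    - {"fingers":-1,"travel":[-0.139,0,0.04],"yaw":0}
    - {"fingers":-1,"travel":[-0.15,0,0.048],"yaw":0}

```text
time_s: 4.47
tcp_pos: [0.4929, 0.0109, 0.1845]
eef_rot: [-3.141, 0.0, 1.51]
contact_force: [-1.3, 1.7, 2.8]
grip_width: 0.0002
gripper_force: 1.3
```

```bash
python3 - <<'E'
from plan import *
st=read_state();print(fr(st['tcp_pos']),st['contact_force'],st['eef_rot'])
s=snap('scene'); w=snap('wrist')
cv2.imwrite('pics/s3.png',np.hstack([cv2.resize(s['img'][110:270,200:413],(400,300)),cv2.resize(w['img'],(400,300))])[:,:,::-1])
E
```

```text
[1.21268865e-04 1.19456970e-02 1.84478730e-01] [-1.26105745  1.72445942  2.82441819] [-3.14148177e+00  2.29263201e-04  1.51042080e+00]
```

View pics/s3.png

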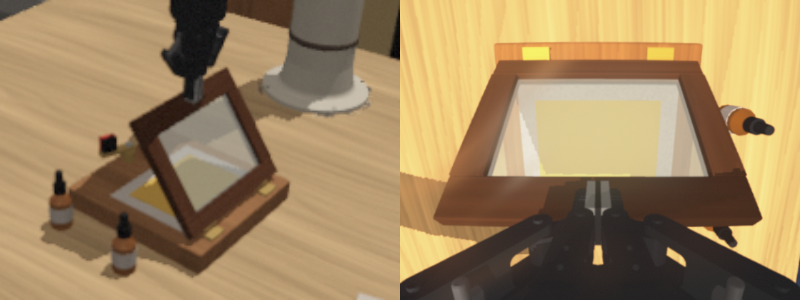

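The fingertip is mid-rim and the lid is at about 0.9 rad. Continuing.

Emit:
arm_command:
  steps:
    - {"fingers":-1,"travel":[-0.011,0,0.007],"yaw":0}
    - {"fingers":-1,"travel":[-0.021,0,0.015],"yaw":0}
    - {"fingers":-1,"travel":[-0.032,0,0.025],"yaw":0}
    - {"fingers":-1,"travel":[-0.042,0,0.033],"yaw":0}
    - {"fingers":-1,"travel":[-0.052,0,0.043],"yaw":0}
    - {"fingers":-1,"travel":[-0.061,0,0.053],"yaw":0}
    - {"fingers":-1,"travel":[-0.071,0,0.063],"yaw":0}
    - {"fingers":-1,"travel":[-0.079,0,0.073],"yaw":0}
    - {"fingers":-1,"travel":[-0.087,0,0.084],"yaw":0}
    - {"fingers":-1,"travel":[-0.095,0,0.095],"yaw":0}
    - {"fingers":-1,"travel":[-0.102,0,0.106],"yaw":0}
    - {"fingers":-1,"travel":[-0.109,0,0.118],"yaw":0}

```text
time_s: 5.57
tcp_pos: [0.4897, -0.0429, 0.1252]
eef_rot: [-3.142, -0.0, 1.511]
contact_force: [0.5, 2.1, 1.4]
grip_width: -0.0001
gripper_force: 1.0
```

```bash
python3 - <<'E'
from plan import *
st=read_state();print(fr(st['tcp_pos']),st['contact_force'],st['eef_rot'])
E
```

```text
[ 0.0002718  -0.04196141  0.12520809] [0.54824319 2.12237426 1.37022295] [-3.14158514e+00 -1.43218963e-04  1.51064537e+00]
```

Emit:
arm_command:
  steps:
    - {"fingers":-1,"travel":[-0.006,0,0.012],"yaw":0}
    - {"fingers":-1,"travel":[-0.012,0,0.024],"yaw":0}
    - {"fingers":-1,"travel":[-0.017,0,0.036],"yaw":0}
    - {"fingers":-1,"travel":[-0.022,0,0.048],"yaw":0}
    - {"fingers":-1,"travel":[-0.026,0,0.061],"yaw":0}
    - {"fingers":-1,"travel":[-0.03,0,0.073],"yaw":0}
    - {"fingers":-1,"travel":[-0.033,0,0.086],"yaw":0}
    - {"fingers":-1,"travel":[-0.036,0,0.099],"yaw":0}
    - {"fingers":-1,"travel":[-0.038,0,0.113],"yaw":0}
    - {"fingers":-1,"travel":[-0.04,0,0.126],"yaw":0}
    - {"fingers":-1,"travel":[-0.041,0,0.136],"yaw":0}
    - {"fingers":-1,"travel":[-0.042,0,0.142],"yaw":0}

```text
time_s: 6.57
tcp_pos: [0.4882, -0.0637, 0.054]
eef_rot: [-3.141, 0.0, 1.511]
contact_force: [-0.8, 2.2, 1.5]
grip_width: 0.0001
gripper_force: 0.9
```

```bash
python3 - <<'E'
from plan import *
st=read_state();print(fr(st['tcp_pos']),st['contact_force'],st['eef_rot'])
E
```

```text
[ 9.93264534e-05 -6.28179984e-02  5.39915573e-02] [-0.76379401  2.22081914  1.49508429] [-3.14102912e+00  2.12191120e-05  1.51051423e+00]
```

Almost shut. I press on gently, about 6 mm more, and hold.

Emit:
arm_command:
  steps:
    - {"fingers":-1,"travel":[0,0,0.003],"yaw":0}
    - {"fingers":-1,"travel":[0,0,0.006],"yaw":0}
    - {"fingers":-1,"travel":[0,0,0.009],"yaw":0}
    - {"fingers":-1,"travel":[0,0,0.012],"yaw":0}
    - {"fingers":-1,"travel":[0,0,0.012],"yaw":0}
    - {"fingers":-1,"travel":[0,0,0.012],"yaw":0}
    - {"fingers":-1,"travel":[0,0,0.012],"yaw":0}

```text
time_s: 7.15
tcp_pos: [0.4883, -0.0639, 0.0518]
eef_rot: [3.142, -0.0, 1.51]
contact_force: [-10.7, 2.3, 34.3]
grip_width: 0.0
gripper_force: 17.2
```

```bash
python3 - <<'E'
from plan import *
st=read_state();print(fr(st['tcp_pos']),st['contact_force'])
E
```

```text
[ 0.00023213 -0.062972    0.05176441] [-10.6754965    2.32991566  34.27924932]
```

The lid is down: the tip is at z = 0.052 with 34 N on the stop. Next I lift and go round behind the fin.

Emit:
arm_command:
  steps:
    - {"fingers":-1,"travel":[0,0,-0.08],"yaw":0}
    - {"fingers":-1,"travel":[0,0,-0.16],"yaw":0}
    - {"fingers":-1,"travel":[0,0,-0.22],"yaw":0}
    - {"fingers":-1,"travel":[0,0,-0.22],"yaw":0}
    - {"fingers":-1,"travel":[-0.08,0.02,-0.22],"yaw":0.2}
    - {"fingers":-1,"travel":[-0.16,0.025,-0.22],"yaw":0.4}
    - {"fingers":-1,"travel":[-0.22,0.025,-0.22],"yaw":0.5}
    - {"fingers":-1,"travel":[-0.22,0.025,-0.22],"yaw":0.5}
    - {"fingers":-1,"travel":[-0.22,0.025,-0.22],"yaw":0.5}
    - {"fingers":-1,"travel":[-0.22,0.025,-0.22],"yaw":0.5}

```text
time_s: 7.98
tcp_pos: [0.4938, -0.1736, 0.1583]
eef_rot: [-3.14, -0.0, 1.119]
contact_force: [0.3, 0.9, -0.0]
grip_width: -0.0002
gripper_force: 0.0
```

```bash
python3 - <<'E'
from plan import *
st=read_state();print(fr(st['tcp_pos']),st['contact_force'],st['eef_rot'],st['joint_pos'].round(2))
s=snap('scene'); t=snap('top'); 
cv2.imwrite('pics/s4.png',np.hstack([cv2.resize(s['img'][130:250,210:370],(400,300)),cv2.resize(t['img'][200:305,220:360],(400,300),interpolation=cv2.INTER_CUBIC)])[:,:,::-1])
t=load('top');hsv=cv2.cvtColor(t['img'],cv2.COLOR_RGB2HSV).astype(int);H,S,V=hsv[...,0],hsv[...,1],hsv[...,2]
m=((H<6)|(H>174))&(S>170)&(V>80);m[:, :300]=0;m[:225]=0;m[270:]=0;m[:,340:]=0
p=np.argwhere(m)[:,::-1];print(len(p));P=np.array([fr(onz(t,q,.087)) for q in p]);print(P.mean(0),P.min(0),P.max(0))
E
```

```text
[ 0.01252977 -0.17220079  0.15833853] [ 0.25869373  0.87988904 -0.0491769 ] [-3.14049475e+00 -1.60403888e-04  1.11908798e+00] [ 0.1   0.34  0.23  1.95 -0.1   0.86 -0.07]
14
[ 0.03081662 -0.12163483  0.087     ] [ 0.02220829 -0.12580931  0.087     ] [ 0.04166485 -0.11658304  0.087     ]
```

View pics/s4.png

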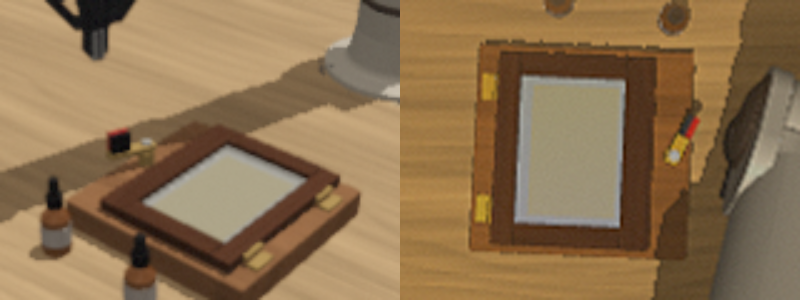

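The lid is flat and shut, and the latch is clear with its red face towards the gripper. The fin is at about -0.42 rad and the tool is aligned at -0.39. I lower and advance to contact.

Emit:
arm_command:
  steps:
    - {"fingers":-1,"travel":[0,0,0.08],"yaw":0}
    - {"fingers":-1,"travel":[0,0,0.15],"yaw":0}
    - {"fingers":-1,"travel":[0,0,0.175],"yaw":0}
    - {"fingers":-1,"travel":[0,0,0.175],"yaw":0}
    - {"fingers":-1,"travel":[0.03,0,0.175],"yaw":0}
    - {"fingers":-1,"travel":[0.05,0,0.175],"yaw":0}
    - {"fingers":-1,"travel":[0.06,0,0.175],"yaw":0}
    - {"fingers":-1,"travel":[0.07,0,0.175],"yaw":0}
    - {"fingers":-1,"travel":[0.076,0,0.175],"yaw":0}
    - {"fingers":-1,"travel":[0.08,0,0.175],"yaw":0}
    - {"fingers":-1,"travel":[0.084,0,0.175],"yaw":0}

```text
time_s: 9.0
tcp_pos: [0.5129, -0.1374, 0.0719]
eef_rot: [3.14, 0.001, 1.117]
contact_force: [0.9, -2.5, 1.1]
grip_width: -0.0002
gripper_force: 1.1
```

```bash
cat > lp.py <<'E'
from plan import *
import sys
st=read_state();f=fr(st['tcp_pos']);th=st['eef_rot'][2]-np.pi/2-yw
v=f[:2]-[-.001,-.104];c_,s_=np.cos(th),np.sin(th)
r,t=v@[c_,s_],v@[-s_,c_]
print('th',th,'rho,tau,z',r,t,f[2],st['contact_force'],st['joint_pos'].round(2))
R,T=.037,-.0175
for ph in np.linspace(0,.77,12)[1:]:
    n=np.array([R*np.cos(ph)-T*np.sin(ph),R*np.sin(ph)+T*np.cos(ph)])
    print((n[1]-t)/.5.__float__(),(n[0]-r)/.5,-ph/(np.pi/4)) if 0 else print('%.3f %.3f yaw %.3f'%((n[1]-t)/.5,(n[0]-r)/.5,-ph/(np.pi/4)))
E
python3 lp.py
```

```text
th -0.3915874795214263 rho,tau,z 0.0397539634574639 -0.016905741818709328 0.071855655035517 [ 0.85633212 -2.54621823  1.10898197] [ 0.05  0.48  0.2   1.99 -0.14  0.68 -0.12]
0.004 -0.003 yaw -0.089
0.009 -0.001 yaw -0.178
0.015 0.000 yaw -0.267
0.021 0.001 yaw -0.357
0.026 0.002 yaw -0.446
0.032 0.002 yaw -0.535
0.038 0.002 yaw -0.624
0.043 0.002 yaw -0.713
0.049 0.001 yaw -0.802
0.055 -0.000 yaw -0.891
0.060 -0.002 yaw -0.980
```

Contact made at 2.5 N. Now I sweep round.

Emit:
arm_command:
  steps:
    - {"fingers":-1,"travel":[0.005,-0.002,0],"yaw":-0.089}
    - {"fingers":-1,"travel":[0.01,-0.001,0],"yaw":-0.178}
    - {"fingers":-1,"travel":[0.015,0,0],"yaw":-0.267}
    - {"fingers":-1,"travel":[0.021,0.001,0],"yaw":-0.357}
    - {"fingers":-1,"travel":[0.026,0.002,0],"yaw":-0.446}
    - {"fingers":-1,"travel":[0.032,0.002,0],"yaw":-0.535}
    - {"fingers":-1,"travel":[0.038,0.002,0],"yaw":-0.624}
    - {"fingers":-1,"travel":[0.043,0.002,0],"yaw":-0.713}
    - {"fingers":-1,"travel":[0.049,0.001,0],"yaw":-0.802}
    - {"fingers":-1,"travel":[0.055,0,0],"yaw":-0.891}
    - {"fingers":-1,"travel":[0.06,-0.002,0],"yaw":-0.98}

```text
time_s: 9.92
tcp_pos: [0.5252, -0.1102, 0.0716]
eef_rot: [3.141, 0.001, 1.89]
contact_force: [1.1, -3.1, 0.8]
grip_width: 0.0001
gripper_force: 1.0
```

```bash
python3 lp.py
```

```text
th 0.3808108509192973 rho,tau,z 0.036874344138797435 -0.01787441921914465 0.07159881706909994 [ 1.0517574  -3.12725834  0.78331113] [ 0.15  0.49  0.    1.97 -0.    0.69  0.48]
0.006 0.003 yaw -0.089
0.011 0.004 yaw -0.178
0.017 0.006 yaw -0.267
0.023 0.007 yaw -0.357
0.028 0.008 yaw -0.446
0.034 0.008 yaw -0.535
0.040 0.008 yaw -0.624
0.045 0.008 yaw -0.713
0.051 0.007 yaw -0.802
0.057 0.005 yaw -0.891
0.062 0.004 yaw -0.980
```

Emit:
arm_command:
  steps:
    - {"fingers":-1,"travel":[0.006,0.003,0],"yaw":-0.089}
    - {"fingers":-1,"travel":[0.011,0.004,0],"yaw":-0.178}
    - {"fingers":-1,"travel":[0.017,0.006,0],"yaw":-0.267}
    - {"fingers":-1,"travel":[0.023,0.007,0],"yaw":-0.357}
    - {"fingers":-1,"travel":[0.028,0.008,0],"yaw":-0.446}
    - {"fingers":-1,"travel":[0.034,0.008,0],"yaw":-0.535}
    - {"fingers":-1,"travel":[0.04,0.008,0],"yaw":-0.624}
    - {"fingers":-1,"travel":[0.045,0.008,0],"yaw":-0.713}
    - {"fingers":-1,"travel":[0.051,0.007,0],"yaw":-0.802}
    - {"fingers":-1,"travel":[0.057,0.005,0],"yaw":-0.891}
    - {"fingers":-1,"travel":[0.062,0.004,0],"yaw":-0.98}

```text
time_s: 10.83
tcp_pos: [0.5173, -0.08, 0.0715]
eef_rot: [-3.141, 0.001, 2.659]
contact_force: [0.0, -1.8, -0.6]
grip_width: 0.0004
gripper_force: 0.8
```

```bash
python3 lp.py
```

```text
th 1.1505887365363845 rho,tau,z 0.037058438883636094 -0.017539808228566028 0.07150863799066245 [ 0.01546756 -1.75047182 -0.62022442] [ 0.26  0.48 -0.19  1.99  0.14  0.68  1.07]
0.005 0.002 yaw -0.089
0.011 0.004 yaw -0.178
0.016 0.006 yaw -0.267
0.022 0.007 yaw -0.357
0.028 0.007 yaw -0.446
0.033 0.008 yaw -0.535
0.039 0.008 yaw -0.624
0.045 0.007 yaw -0.713
0.050 0.006 yaw -0.802
0.056 0.005 yaw -0.891
0.061 0.003 yaw -0.980
```

Emit:
arm_command:
  steps:
    - {"fingers":-1,"travel":[0.005,0.002,0],"yaw":-0.089}
    - {"fingers":-1,"travel":[0.011,0.004,0],"yaw":-0.178}
    - {"fingers":-1,"travel":[0.016,0.006,0],"yaw":-0.267}
    - {"fingers":-1,"travel":[0.022,0.007,0],"yaw":-0.357}
    - {"fingers":-1,"travel":[0.028,0.007,0],"yaw":-0.446}
    - {"fingers":-1,"travel":[0.033,0.008,0],"yaw":-0.535}
    - {"fingers":-1,"travel":[0.035,0.007,0],"yaw":-0.535}
    - {"fingers":-1,"travel":[0.037,0.006,0],"yaw":-0.535}
    - {"fingers":-1,"travel":[0.037,0.006,0],"yaw":-0.535}

```text
time_s: 11.58
tcp_pos: [0.5055, -0.0687, 0.072]
eef_rot: [-3.142, 0.007, 3.076]
contact_force: [7.0, -1.8, -6.6]
grip_width: -0.0003
gripper_force: 3.8
```

```bash
python3 lp.py|head -1
```

```text
th 1.5674718896689768 rho,tau,z 0.037307817709347185 -0.018533850330034865 0.07204308871490177 [ 7.03158294 -1.82277128 -6.606592  ] [ 0.33  0.46 -0.29  2.03  0.21  0.67  1.4 ]
```

7 N on the fin at θ = 1.57 means it has reached the stop. I back off, rise and check.

Emit:
arm_command:
  steps:
    - {"fingers":-1,"travel":[-0.02,0,0],"yaw":0}
    - {"fingers":-1,"travel":[-0.06,0,0],"yaw":0}
    - {"fingers":-1,"travel":[-0.08,0,0],"yaw":0}
    - {"fingers":-1,"travel":[-0.08,0,-0.08],"yaw":0}
    - {"fingers":-1,"travel":[-0.08,0,-0.16],"yaw":0}
    - {"fingers":-1,"travel":[-0.08,-0.08,-0.24],"yaw":0}
    - {"fingers":-1,"travel":[-0.08,-0.16,-0.3],"yaw":0}
    - {"fingers":-1,"travel":[-0.08,-0.24,-0.3],"yaw":0}
    - {"fingers":-1,"travel":[-0.08,-0.32,-0.3],"yaw":0}
    - {"fingers":-1,"travel":[-0.08,-0.4,-0.3],"yaw":0}
    - {"fingers":-1,"travel":[-0.08,-0.4,-0.3],"yaw":0}
    - {"fingers":-1,"travel":[-0.08,-0.4,-0.3],"yaw":0}

```text
time_s: 12.58
tcp_pos: [0.5272, -0.2765, 0.221]
eef_rot: [-3.139, -0.001, 3.068]
contact_force: [0.5, 0.8, -1.2]
grip_width: -0.0001
gripper_force: 0.0
```

```bash
python3 - <<'E'
from h import *
print(read_state()['contact_force'],abs(read_state()['qvel']).max())
s=snap('scene'); t=snap('top'); 
cv2.imwrite('pics/s5.png',np.hstack([cv2.resize(s['img'][130:250,210:370],(400,300)),cv2.resize(t['img'][160:370,180:460],(400,300),interpolation=cv2.INTER_CUBIC)])[:,:,::-1])
E
```

```text
[ 0.45732811  0.78151716 -1.23112751] 0.07038416645967581
```

View pics/s5.png

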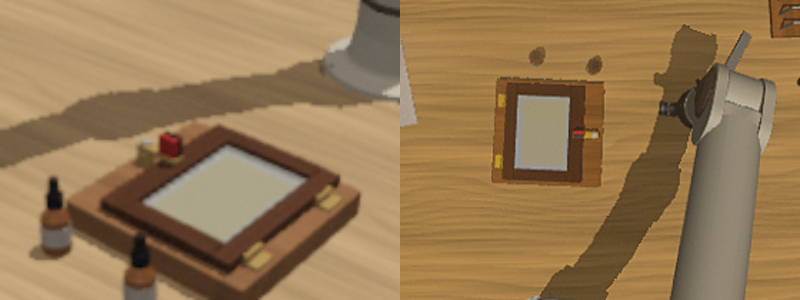

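The lid is shut, the latch lies straight across the rim (top view (585,133)), and the arm is clear.

```bash
python3 -c "
from plant import hand_in
print(hand_in())"
```

```text
the job is handed in; nothing more can be done
None
```

The lid is shut, the latch is turned across its rim to the stop, the arm is clear, and the job was handed in at about 12.7 s; `hand_in()` returned no verdict.

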